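File the red seed-sample case and close up the rack

ROBOT

A 7-joint arm with a two-finger parallel gripper is mounted at the origin on the work surface. World frame = base frame: x ahead of the robot, y to its left, z up, the work surface at z = 0. Lengths are in m, angles in rad, forces in N, time in s.
With the tool pointing down it reaches from about 0.4 to 0.9 m from the base axis. Payload 5.6 kg.
Tool frame: the origin (TCP) lies at the very end of the fingers, on their centre line; the grasp point (between the pads) lies 19 mm behind it; z points along the fingers, y is the line along which they close (so a half turn about z gives the same grasp; the last joint's range is limited). The gripper opens to 92 mm and grips with 3 to 60 N. Pads are 20 mm wide; open, the fingers measure 128 mm over their backs; the gripper's body (75 mm by 189 mm) begins 69 mm behind the grasp point.
Start: joints at [1.074, 0.468, -0.012, 1.603, 0.006, 1.071, -0.056], TCP at [0.285, -0.584, 0.215] pointing down, gripper open.
Joint ranges: [-2.53, 2.53], [-0.31, 2.02], [-1.57, 1.55], [0.28, 2.44], [-1.29, 4.43], [0.15, 1.84], [-2.92, 2.92]. Speed limits (rad/s): [2.57, 2.57, 3.14, 3.14, 3.14, 3.14, 3.14].

INTERFACE

Orientations are given as a rotation vector (axis times angle).
In Python, from station import status, vision, job_done gives the robot as it stands. The module is installed in compiled form; this text tells all that it offers.
- The arm moves only by the shell command python3 -m jog 'ROWS' [FORCE]. ROWS is a JSON object of lists of equal length, an entry for each row: "translation": the shift along the tool's x, y, z in cm, a list of three; "twist": the turn about the tool's z in rad; "grip": the opening in per cent of the stroke, from 0 (shut) to 100 (fully open). In form: {"translation": [[tx, ty, tz], ...], "twist": [twist, ...], "grip": [grip, ...]}. A call has 1 to 8 rows; each row is the pose to reach, as a shift and turn from the pose commanded when the call began, along the tool's axes at that moment; what a row does not reach only later rows make up. A row lasts 1/8 s, in which the tool goes at most 62.5 mm and 10.7 degrees, less where a joint would pass 70% of its speed; a pose out of reach is approached as far as the arm can. A call with a gripper value outside its range is refused whole. The fingers move at their own pace and stop on an object; FORCE is the grip in N (left out, the last holds). Time passes only in rows, so rows that repeat a pose let the fingers close. It gives the time, the measured TCP pose, the force, the opening and the grip force at its end, in the units of the state.
- status.get_state(): the state, without advancing time (a new reading comes with each control period).
- vision.snapshot(name): name is "scene" or "top" or "wrist"; returns the picture (480x640x3 uint8, blue, green, red); there is no depth.
- vision.camera_info(name): a dict with "intrinsics" (3x3 intrinsics, pixels), "xyz" and "orientation" of the camera in the world. Camera axes: x right, y up, looking along -z (the intrinsics and any distortion apply to the point x, -y, -z); pixel columns grow to the right and rows downward; lengths in m; the calibration is good to about 2 mm. A picture is of the moment at which its call begins: read the wrist's pose just before it. camera_info takes no time and is no camera call; for the wrist camera it gives the pose at the moment of the call.
- job_done(): hands the job in; it is judged then, once.
The state is a dict: "time_s": time; "joints": joint angles; "dq": joint speeds; "joint_torque": joint torques, N m; "ee_pos": TCP position; "eef_rot": TCP orientation; "force": force on the tool from outside, world axes, zero at the start; "ft_torque": the same for the moment, N m; "grip_width": opening from 0.0 (shut) to 1.0 (fully open); "gripper_force": force on a finger pad.
Only numpy, scipy, OpenCV 4.12 (cv2) and the standard library are available. Lean on these libraries where they do the work, as an engineer would, in place of code of your own. Each camera call takes 0.05 s, during which the arm holds its last target. There are 200 camera calls.

TASK

File the red seed-sample case: stand it upright in the white rack, in the gap between the two grey cases and the yellow end stop, square with the grey cases and in line with them. Then slide the yellow stop up against it so that the row is snug against the rack's end wall, and let go. Leave the blue case standing where it is.

Things in the scene. Friction and masses are not known exactly. Their poses are not given: they have to be found in the camera images.
- red_case_mid (a point): Centre (52.5 mm above the underside) of the loose red seed-sample case, a closed rigid box standing upright on the bench: 56 mm wide (its x), 32 mm thick (its y), 105 mm tall; 0.14 to 0.28 kg; the same both ways round. It can be gripped from above across its 56 mm width, by the narrow edges with white labels.
- blue_case_mid (a point): Centre of a blue case, same size and axes as the red one, standing upright on the bench; leave it alone. Two loose grey cases of that size too, with white lids, stand in the rack against its wall. An amber jar, 48 mm across and 95 mm tall, stands on the bench. Red case, blue case and jar are at least 85 mm apart, centre to centre.
- rack: Fixed white rack; origin at the centre of its underside, x across, y along. Base 90 (x) by 234 (y) mm; cases stand on it at z = 12 mm. End wall at the -y end, 120 mm high, inner face y = -105. Long sides open. The two grey cases, thin along y, centred in x, fill it up to y = -40; the gap from there to the stop is 70 to 100 mm. Row snug: stop's face at y = -9, red case's centre at y = -25, x = 0.
- stop_fin (a point): Grip point of the yellow stop, axes as the rack's: a plate 60 (x) by 8 by 100 mm tall with a fin on its back (+y), 16 mm thick (x), 44 long (y), top 113 mm above the bench. The point is mid-fin, 25 mm below its top, 30 mm behind (+y of) the face that meets the cases. Slides only along rack y, shut towards -y, with about 2.5 N; stays where left. Pinch the fin from above or push its back end.
Things that resemble listed ones, but are neither listed nor needed, are in the scene too. Leave any brown look-alike of the rack alone.

How it is judged:
By the outcome, as a careful person would: the job done as asked, in the order asked, and still so for the second after the job is handed in, with the robot touching nothing.
It also fails if it takes over 48 s, if anything falls off the work surface, if the arm or the gripper's body presses on something with over 40 N, if the wrist force passes 120 N, or if a joint passes its speed limit or range.

## Working session

There is one attempt and no reset: what is moved stays moved. The work goes in short steps, Python scripts to look and compute and a shell command to move; the robot and the scene stay as the last step left them, time stands still between calls to the robot, and variables do not carry over. Pictures are saved under pics/ and viewed, at most 13 in all, crops included, and the job is handed in when it is done.

```bash
mkdir -p pics; python3 - <<'E'
from station import status, vision
import cv2,numpy as np
np.set_printoptions(precision=4,suppress=True)
print(status.get_state())
for n in ("scene","top"):
    print(n,vision.camera_info(n)); cv2.imwrite(f"pics/{n}0.png",vision.snapshot(n))
E
```

```text
{'time_s': 0.0, 'joints': array([ 1.074 ,  0.4684, -0.0116,  1.6036,  0.006 ,  1.0714, -0.0563]), 'dq': array([ 0.0003, -0.0002, -0.001 , -0.0019, -0.0005, -0.0001,  0.0011]), 'joint_torque': array([ -0.0004, -52.0587,  -0.0127, -24.3752,  -0.0566,   0.0173,
         0.0002]), 'ee_pos': array([ 0.2846, -0.5837,  0.2136]), 'eef_rot': array([-3.0595, -0.7062,  0.0008]), 'force': array([ 0.2175, -0.4393, -0.3241]), 'ft_torque': array([ 0.0174,  0.0253, -0.047 ]), 'gripper_force': 0.0, 'grip_width': 1.000692588027391}
scene {'intrinsics': array([[524.0706,   0.    , 319.1185],
       [  0.    , 524.0706, 250.1639],
       [  0.    ,   0.    ,   1.    ]]), 'xyz': array([1.3752, 0.0948, 0.7374]), 'orientation': array([0.694 , 0.7303, 1.5378])}
top {'intrinsics': array([[474.001 ,   0.    , 322.7914],
       [  0.    , 474.001 , 234.8588],
       [  0.    ,   0.    ,   1.    ]]), 'xyz': array([0.4779, 0.0414, 1.0697]), 'orientation': array([ 0.051 , -0.0761, -1.557 ])}
```

View pics/scene0.png

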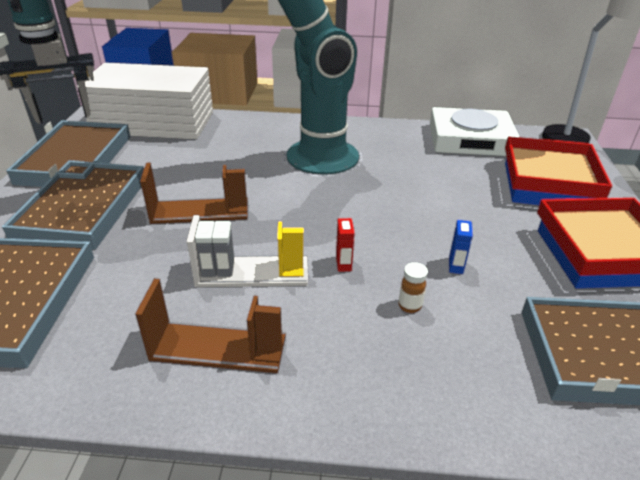

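View pics/top0.png

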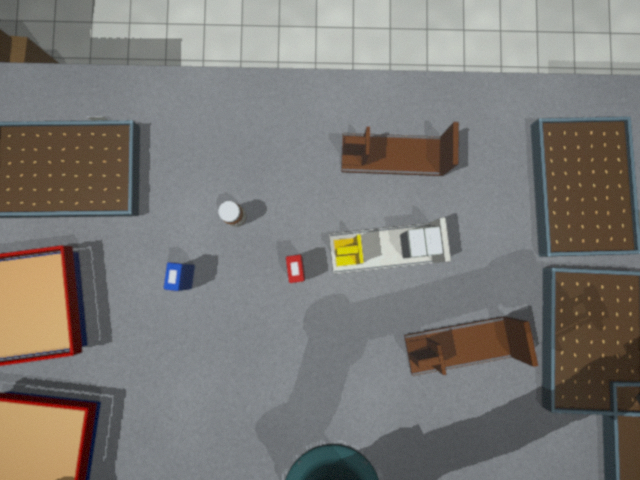

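The scene picture shows the red case at (345,245), the blue at (461,247), the jar at (412,288), and the white rack with grey cases at (213,250) and the yellow stop at (291,252). In the top picture, the red case is at (295,268), the stop at (347,250), the grey lids at (424,242) and the wall at (446,240).

```bash
cat > h.py <<'E'
import cv2,numpy as np
from scipy.spatial.transform import Rotation as R
from station import status, vision
np.set_printoptions(precision=4,suppress=True)
def cast(info,uv,z):
    uv=np.atleast_2d(uv).astype(float); K=info["intrinsics"]
    d=np.c_[(uv[:,0]-K[0,2])/K[0,0],-(uv[:,1]-K[1,2])/K[1,1],-np.ones(len(uv))]
    d=R.from_rotvec(info["orientation"]).apply(d); c=np.array(info["xyz"])
    return (c+d*((z-c[2])/d[:,2])[:,None])[:,:2]
def proj(info,p):
    K=info["intrinsics"]; q=R.from_rotvec(info["orientation"]).inv().apply(np.atleast_2d(p)-info["xyz"])
    return np.c_[K[0,2]+K[0,0]*q[:,0]/-q[:,2],K[1,2]+K[1,1]*q[:,1]/q[:,2]]
def mask(img,c):
    h=cv2.cvtColor(img,cv2.COLOR_BGR2HSV).astype(int); H,S,V=h[...,0],h[...,1],h[...,2]
    m={"red":((H<8)|(H>172))&(S>150)&(V>70),"yellow":(H>20)&(H<35)&(S>150)&(V>70),
       "blue":(H>105)&(H<130)&(S>150),"white":(S<40)&(V>195)}[c]
    return m.astype(np.uint8)
def blobs(m,roi=None,amin=40):
    if roi is not None:
        k=np.zeros_like(m); k[roi[1]:roi[3],roi[0]:roi[2]]=1; m=m*k
    cs,_=cv2.findContours(m,cv2.RETR_EXTERNAL,cv2.CHAIN_APPROX_NONE)
    return sorted([c[:,0,:] for c in cs if cv2.contourArea(c)>amin],key=lambda c:-cv2.contourArea(c.reshape(-1,1,2)))
def rect(info,c,z):
    p=cast(info,c,z); (cx,cy),(w,h),a=cv2.minAreaRect((p*1000).astype(np.float32))
    return np.array([cx,cy,w,h,a])
E
python3 - <<'E'
from h import *
i=vision.camera_info("top"); im=cv2.imread("pics/top0.png")
for c,z,roi in (("red",.105,(270,240,320,300)),("yellow",.1,(320,220,380,280)),("blue",.105,(150,250,210,300)),("white",.12,(320,200,460,280)),("white",.012,(320,200,460,280))):
    for b in blobs(mask(im,c),roi): print(c,z,b.min(0),b.max(0),rect(i,b,z))
cv2.imwrite("pics/crop1.png",cv2.resize(im[205:305,260:460],None,fx=4,fy=4,interpolation=cv2.INTER_CUBIC))
E
```

```text
red 0.105 [287 255] [303 281] [487.7157  82.5123  52.4419  30.093    8.5041]
yellow 0.1 [334 235] [362 265] [526.1238 -26.1665  56.9881  55.1597   7.4535]
blue 0.105 [164 263] [184 289] [468.5822 325.1     35.8369  53.1381  84.0873]
white 0.12 [332 231] [428 269] [529.5205 -86.8066  66.8192 191.1934   7.0228]
white 0.12 [410 229] [425 255] [ 542.7374 -163.7039   52.0292   27.9652    6.065 ]
white 0.12 [426 228] [441 253] [ 546.64   -196.2052   51.8219   27.948     6.6998]
white 0.12 [441 219] [448 259] [ 550.2855 -219.5515   81.7741    7.707     6.9447]
white 0.012 [332 231] [428 269] [ 535.3941 -101.3858   74.4181  212.9367    7.0228]
white 0.012 [410 229] [425 255] [ 550.1143 -187.0282   57.9462   31.1455    6.0651]
white 0.012 [426 228] [441 253] [ 554.4606 -223.2257   57.7154   31.1263    6.6998]
white 0.012 [441 219] [448 259] [ 558.5208 -249.2271   91.0738    8.5835    6.9446]
```

View pics/crop1.png

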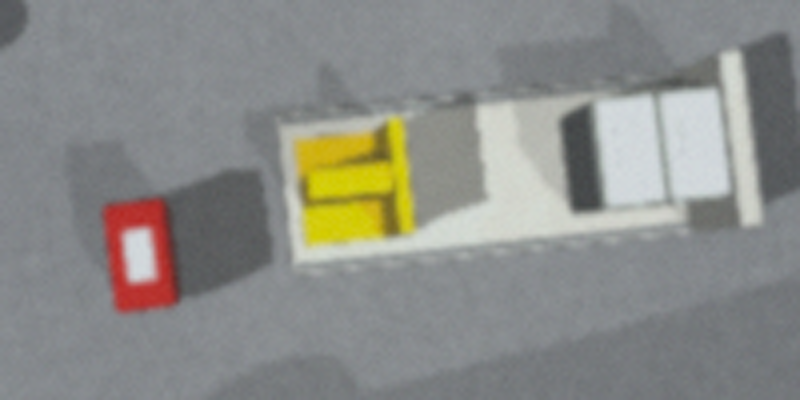

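The crop shows the red top, its label at about (140,255), the stop's fin at (350,180), its plate at (402,175), the grey lids at (630,150) and (693,143), and the wall at (745,140). The rack origin works out at about (0.536, -0.108) with 7° yaw. The lids, wall and sizes agree on this.

```bash
cat >> h.py <<'E'
def rows(x,y,z,yaw):
    "shift (cm, tool axes) and twist to a TCP target; tool y along (cos yaw, sin yaw), modulo half turn"
    s=status.get_state(); M=R.from_rotvec(s["eef_rot"]).as_matrix()
    t=M.T@(np.array([x,y,z])-s["ee_pos"])*100
    # tool points down: +twist about tool z lowers the world yaw
    cur=np.arctan2(M[1,1],M[0,1]); d=cur-yaw; d=(d+np.pi/2)%np.pi-np.pi/2
    print("t",s["time_s"],"tcp",s["ee_pos"],"zaxis",M[:,2],"yaw",np.degrees(cur),"shift cm",t,"twist",d,"j7",s["joints"][6])
E
python3 -c "
from h import *
rows(.488,.05,.30,np.radians(8.5))"
```

```text
t 0.1 tcp [ 0.2847 -0.5838  0.2137] zaxis [-0.0008  0.0013 -1.    ] yaw -64.00288823477781 shift cm [ 46.0546 -48.0665  -8.5561] twist -1.2654141169023325 j7 -0.05631534017498803
```

```bash
python3 -m jog '{"translation":[[3,-3,-6],[8,-8.5,-8.6],[13,-13.5,-8.6],[17,-18,-8.6],[21,-22,-8.6],[25,-26,-8.6],[29,-30,-8.6],[33,-34.5,-8.6]],"twist":[-0.15,-0.3,-0.45,-0.6,-0.75,-0.9,-1.05,-1.2],"grip":[100,100,100,100,100,100,100,100]}' 20
python3 -c "
from h import *
rows(.488,.05,.30,np.radians(8.5))"
```

```text
time_s: 1.1
ee_pos: [0.4279, -0.1367, 0.3005]
eef_rot: [2.122, 2.316, -0.0]
force: [0.7, -0.1, -0.5]
grip_width: 1.002
gripper_force: 0.0
t 1.1 tcp [ 0.4279 -0.1367  0.3005] zaxis [ 0.0002 -0.0004 -1.    ] yaw 5.0226428749707575 shift cm [18.0668  7.6256  0.0484] twist -0.06069133109944436 j7 0.2940269820198834
```

```bash
python3 -m jog '{"translation":[[5,2,0],[10,4.2,0],[14,6,0],[18,7.6,0],[18,7.6,0],[18,7.6,0]],"twist":[-0.03,-0.06,-0.06,-0.06,-0.06,-0.06],"grip":[100,100,100,100,100,100]}'
python3 - <<'E'
from h import *
rows(.488,.083,.30,np.radians(8.5))
i=vision.camera_info("wrist"); im=vision.snapshot("wrist"); cv2.imwrite("pics/w1.png",im); print(i)
b=blobs(mask(im,"red"),None,300)
for c in b: print(c.min(0),c.max(0),rect(i,c,.105))
E
```

```text
time_s: 1.85
ee_pos: [0.4882, 0.0462, 0.3001]
eef_rot: [-2.058, -2.374, 0.002]
force: [0.2, -0.6, 0.3]
grip_width: 1.002
gripper_force: 0.0
t 1.85 tcp [0.4882 0.0462 0.3001] zaxis [-0.001  -0.0006 -1.    ] yaw 8.158523979668807 shift cm [3.6443 0.5073 0.0106] twist -0.005959880871386325 j7 -0.12259212609689868
{'intrinsics': array([[343.8171,   0.    , 320.7792],
       [  0.    , 343.8171, 239.9656],
       [  0.    ,   0.    ,   1.    ]]), 'xyz': array([0.4788, 0.1146, 0.4699]), 'orientation': array([-0.248 , -0.0165,  0.1412])}
[299 165] [350 196] [486.3422  87.0668  53.9476  32.1413   8.1345]
```

View pics/w1.png

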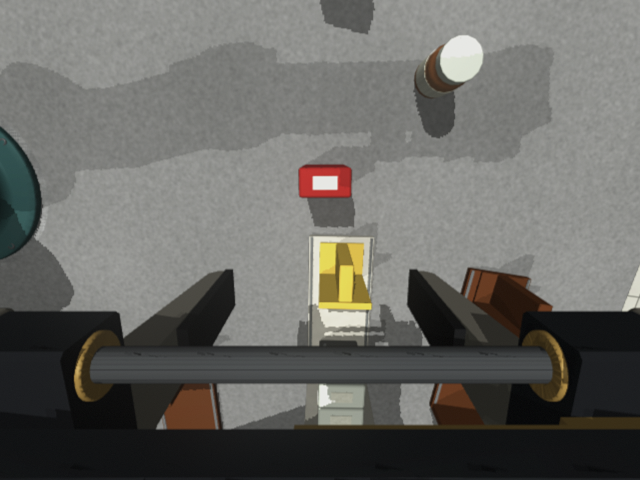

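The wrist picture shows the red top with its label at (325,183), the fin at (345,283), the stop plate at (345,305) and the jar at (461,58).

```bash
python3 - <<'E'
from h import *
def lab(i,im,roi):
    for c in blobs(mask(im,"white"),roi,15):
        m=cv2.moments(c.reshape(-1,1,2)); uv=[m["m10"]/m["m00"],m["m01"]/m["m00"]]; print(uv,cast(i,uv,.105),rect(i,c,.105))
lab(vision.camera_info("top"),cv2.imread("pics/top0.png"),(287,258,304,280))
lab(vision.camera_info("wrist"),cv2.imread("pics/w1.png"),(304,170,346,194))
rows(.487,.0845,.24,np.radians(8.3))
E
```

```text
[294.20227920227916, 268.2193732193732] [[0.4877 0.0836]] [488.1242  84.0105  24.2972  12.167    1.0087]
[324.5202661826981, 182.01028433151842] [[0.4866 0.0851]] [486.6017  85.1087  24.2585  12.4695   8.061 ]
t 1.9 tcp [0.4882 0.0457 0.3002] zaxis [-0.0008 -0.0008 -1.    ] yaw 8.094162267981893 shift cm [3.8605 0.4355 6.0195] twist -0.0035925461485537546 j7 -0.12267152025571132
```

```bash
python3 -m jog '{"translation":[[3.86,0.43,0],[3.86,0.43,4],[3.86,0.43,9],[3.86,0.43,14],[3.86,0.43,19],[3.86,0.43,23],[3.86,0.43,24.9],[3.86,0.43,24.9]],"twist":[0,0,0,0,0,0,0,0],"grip":[100,100,100,100,100,100,100,100]}'
python3 -m jog '{"translation":[[0,0,0],[0,0,0],[0,0,0],[0,0,0],[0,0,0],[0,0,0],[0,0,0]],"twist":[0,0,0,0,0,0,0],"grip":[40,20,20,20,20,20,20]}' 25
python3 -c "
from h import *
rows(.487,.0845,.051,np.radians(8.3))"
```

```text
time_s: 2.9
ee_pos: [0.4868, 0.0851, 0.051]
eef_rot: [-2.058, -2.373, 0.003]
force: [0.6, -0.8, 0.4]
grip_width: 1.001
gripper_force: 0.0
time_s: 3.78
ee_pos: [0.4875, 0.0858, 0.0521]
eef_rot: [2.057, 2.374, -0.0]
force: [-1.4, -0.8, 5.7]
grip_width: 0.609
gripper_force: 25.0
t 3.775 tcp [0.4875 0.0858 0.0521] zaxis [ 0.0004 -0.0005 -1.    ] yaw 8.186308268638644 shift cm [-0.1248 -0.0641  0.1066] twist -0.0019842950445485563 j7 -0.479516713686938
```

```bash
python3 -m jog '{"translation":[[0,0,-2],[0,0,-6],[0,0,-10],[0,0,-15],[0,0,-19],[0,0,-19],[0,0,-19]],"twist":[0,0,0,0,0,0,0],"grip":[20,20,20,20,20,20,20]}'
python3 - <<'E'
from h import *
it=vision.camera_info("top"); t=cv2.imread("pics/top0.png")
# wrist pose of w1: stored values
iw={"intrinsics":np.array([[343.8171,0,320.7792],[0,343.8171,239.9656],[0,0,1]]),"xyz":np.array([.4788,.1146,.4699]),"orientation":np.array([-.248,-.0165,.1412])}
w=cv2.imread("pics/w1.png")
for c in blobs(mask(t,"white"),(320,200,460,280)): print("top .117",rect(it,c,.117))
for n,i,im,roi in (("t",it,t,(320,220,380,280)),("w",iw,w,(300,220,390,320))):
    hsv=cv2.cvtColor(im,cv2.COLOR_BGR2HSV)
    for c in blobs(mask(im,"yellow"),roi): print(n,"yellow",rect(i,c,.1),"bbox",c.min(0),c.max(0))
cv2.imwrite("pics/cmp.png",np.hstack([cv2.resize(w[225:425,290:390],(300,600),interpolation=cv2.INTER_CUBIC),
  cv2.resize(t[215:275,325:455],None,fx=3.8,fy=3.8,interpolation=cv2.INTER_CUBIC)[:600] if 0 else cv2.copyMakeBorder(cv2.resize(t[215:275,325:455],None,fx=3.8,fy=3.8,interpolation=cv2.INTER_CUBIC),0,600-228,0,0,cv2.BORDER_CONSTANT)]))
im=vision.snapshot("wrist"); cv2.imwrite("pics/w2.png",im); ii=vision.camera_info("wrist"); print(ii)
rows(.537,-.133,.2,np.radians(7))
E
```

```text
time_s: 4.65
ee_pos: [0.4863, 0.0854, 0.2402]
eef_rot: [-2.057, -2.373, 0.003]
force: [-0.9, -0.5, -3.2]
grip_width: 0.609
gripper_force: 25.0
top .117 [529.6836 -87.2115  67.0303 191.7974   7.0228]
top .117 [ 542.9424 -164.3518   52.1936   28.0536    6.065 ]
top .117 [ 546.8573 -196.9557   51.9857   28.0363    6.6998]
top .117 [ 550.5143 -220.3758   82.0324    7.7314    6.9446]
t yellow [526.1238 -26.1665  56.9881  55.1597   7.4535] bbox [334 235] [362 265]
w yellow [525.7236 -16.6267  58.4174  78.5214   8.0921] bbox [320 243] [370 308]
{'intrinsics': array([[343.8171,   0.    , 320.7792],
       [  0.    , 343.8171, 239.9656],
       [  0.    ,   0.    ,   1.    ]]), 'xyz': array([0.477 , 0.1538, 0.4096]), 'orientation': array([-0.2477, -0.0145,  0.1419])}
t 4.7 tcp [0.486  0.0854 0.2398] zaxis [-0.0032 -0.0005 -1.    ] yaw 8.18397129865182 shift cm [-22.3445   1.9473   3.9755] twist 0.020664197410587448 j7 -0.26494565824772204
```

View pics/cmp.png

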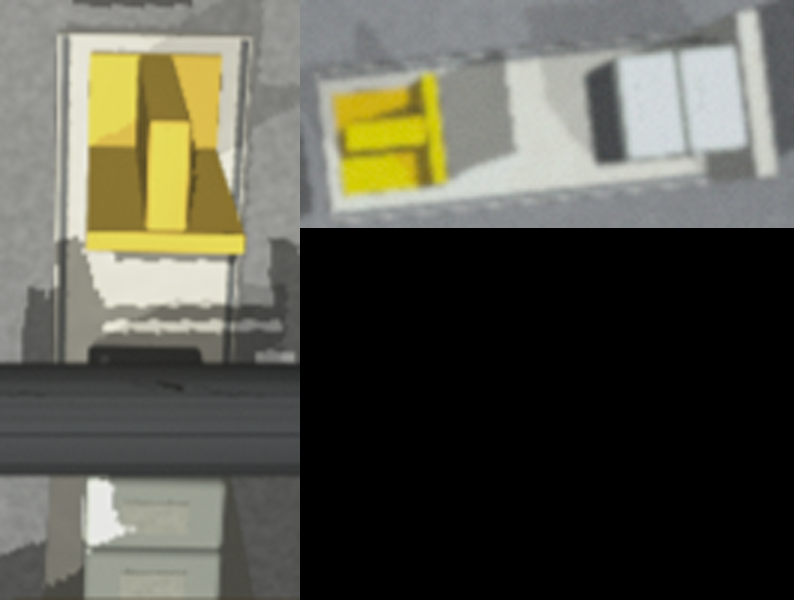

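View pics/w2.png

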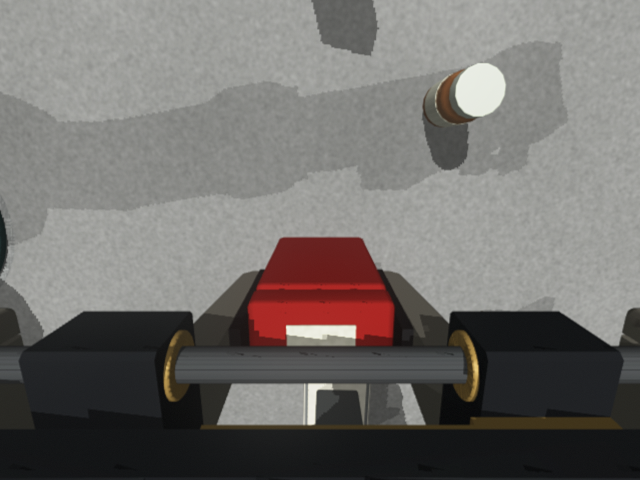

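In the enlarged views, the wrist half (offset 290,225, scale 3) shows the base's far corners at (58,35) and (250,37), the fin top at (148–190,120–232), the plate's front edge at y=250, and the seam between the grey lids at (85–221,549). The second picture shows the red case held upright at (322,300), square between the fingers.

```bash
python3 - <<'E'
from h import *
iw={"intrinsics":np.array([[343.8171,0,320.7792],[0,343.8171,239.9656],[0,0,1]]),"xyz":np.array([.4788,.1146,.4699]),"orientation":np.array([-.248,-.0165,.1412])}
f=lambda x,y,z:cast(iw,[290+x/3-.3,225+y/3-.3],z)[0]*1000
a=np.radians(7); ax=np.array([np.cos(a),np.sin(a)]); ay=np.array([-ax[1],ax[0]])
o=np.array([536,-108.5])
for n,p in dict(baseL=f(58,35,.012),baseR=f(250,37,.012),seamL=f(85,549,.117),seamR=f(221,549,.117),lidL=f(83,478,.117),lidR=f(223,478,.117),plL=f(88,251,.112),plR=f(244,251,.112),finFL=f(148,120,.113),finFR=f(190,120,.113)).items():
    print(n,p,"rack xy",(p-o)@ax,(p-o)@ay)
it=vision.camera_info("top")
g=lambda x,y,z:cast(it,[325+(x-300)/3.8-.4,215+y/3.8-.4],z)[0]*1000
for n,p in dict(baseT=g(320,78,.012),baseB=g(336,212,.012),wallT=g(748,12,.12),wallB=g(766,176,.12),seamT=g(679,49,.117),seamB=g(690,156,.117),finF_T=g(344,124,.113),finF_B=g(347,151,.113),plFt=g(438,75,.112),plFb=g(446,184,.112)).items():
    print(n,p,"rack xy",(p-o)@ax,(p-o)@ay)
ii=vision.camera_info("wrist"); w2=cv2.imread("pics/w2.png")
E
```

```text
baseL [478.0505   2.34  ] rack xy -44.0096001402202 117.07611955879769
baseR [565.0238  13.8296] rack xy 43.715728354884156 117.88063684177524
seamL [ 517.3223 -181.5203] rack xy -27.437416153127856 -70.19974317244629
seamR [ 571.5374 -173.7289] rack xy 27.32311036956917 -69.07365713599302
lidL [ 511.9395 -148.9431] rack xy -28.80994152355777 -37.209358492334
lidR [ 566.6602 -141.0849] rack xy 26.460550545235193 -36.07854599818463
plL [500.554  -54.5855] rack xy -28.61126733965217 57.83238519354283
plR [558.7594 -46.2452] rack xy 30.1767205497117 59.01708666750475
finFL [514.8388   0.218 ] rack xy -7.754097789590954 110.48654544940034
finFR [529.9534   2.3813] rack xy 7.51149592971693 110.79171309832945
baseT [563.5435   9.1406] rack xy 41.674965625420505 113.40696864885417
baseB [484.9128  -1.1008] rack xy -37.61777158967915 112.82461004155095
wallT [ 593.1575 -215.2982] rack xy 43.71603899380104 -112.96791120393213
wallB [ 505.9795 -224.1331] rack xy -43.88884832765354 -111.11264929316954
seamT [ 573.1411 -178.991 ] rack xy 28.273515802832335 -74.49193330213738
seamB [ 516.1621 -184.5533] rack xy -28.958606895869597 -73.06881651030368
finF_T [530.9821  -0.8226] rack xy 8.142077325906394 107.48635742012397
finF_B [516.6381  -2.5599] rack xy -6.3067123559890375 107.51006817077082
plFt [557.9036 -50.8538] rack xy 28.765661783641306 54.54716606097977
plFb [499.8111 -55.4428] rack xy -29.453126505839148 57.07206582741531
```

```bash
python3 -c "
from h import *
rows(.5384,-.127,.20,np.radians(7))"
```

```text
t 4.7 tcp [0.486  0.0854 0.2398] zaxis [-0.0032 -0.0005 -1.    ] yaw 8.18397129865182 shift cm [-21.7705   2.1713   3.9747] twist 0.020664197410587448 j7 -0.26494565824772204
```

```bash
python3 -m jog '{"translation":[[-3,0.3,0],[-7,0.7,0.5],[-11,1.1,1],[-15,1.5,2],[-18.5,1.8,3],[-21,2.1,4],[-21.77,2.17,4],[-21.77,2.17,4]],"twist":[0.02,0.02,0.02,0.02,0.02,0.02,0.02,0.02],"grip":[20,20,20,20,20,20,20,20]}'
python3 - <<'E'
from h import *
rows(.5384,-.127,.069,np.radians(7))
i=vision.camera_info("wrist"); im=vision.snapshot("wrist"); cv2.imwrite("pics/w3.png",im); print(i["xyz"],i["orientation"])
rows(.5384,-.127,.069,np.radians(7))
t=vision.snapshot("top"); cv2.imwrite("pics/c3.png",np.vstack([im[200:480,0:640],cv2.resize(t[205:285,320:460],None,fx=3.9,fy=3.9,interpolation=cv2.INTER_CUBIC)[:,:540] if 0 else cv2.copyMakeBorder(cv2.resize(t[205:285,320:460],None,fx=3.9,fy=3.9,interpolation=cv2.INTER_CUBIC),0,0,0,94,cv2.BORDER_CONSTANT)]))
E
```

```text
time_s: 5.7
ee_pos: [0.5397, -0.1257, 0.2013]
eef_rot: [-2.079, -2.354, -0.001]
force: [-0.4, -0.8, -2.2]
grip_width: 0.606
gripper_force: 25.0
t 5.7 tcp [ 0.5397 -0.1257  0.2013] zaxis [-0.0005  0.001  -1.    ] yaw 7.076418412019539 shift cm [-0.1311 -0.144  13.23  ] twist 0.0013337528988865976 j7 0.08951086590436427
[ 0.5316 -0.0574  0.3712] [-0.2465 -0.0148  0.1223]
t 5.75 tcp [ 0.5398 -0.125   0.2017] zaxis [ 0.0001  0.0008 -1.    ] yaw 7.136401582686801 shift cm [-0.1915 -0.1697 13.269 ] twist 0.0023806567228159548 j7 0.08943632841962498
```

View pics/c3.png

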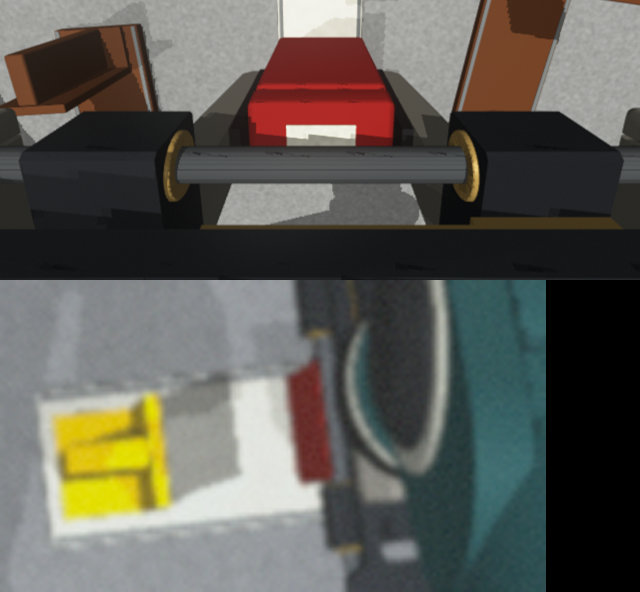

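The wrist view shows the held red case centred over the white base. The top view shows the stop at (110,455), with the gap clear behind it.

```bash
python3 -m jog '{"translation":[[-0.15,-0.15,0],[-0.15,-0.15,3],[-0.15,-0.15,5],[-0.15,-0.15,7],[-0.15,-0.15,8],[-0.15,-0.15,9],[-0.15,-0.15,9],[-0.15,-0.15,9]],"twist":[0,0,0,0,0,0,0,0],"grip":[20,20,20,20,20,20,20,20]}'
python3 - <<'E'
from h import *
rows(.5384,-.127,.069,np.radians(7))
s=vision.snapshot("scene"); cv2.imwrite("pics/s4.png",cv2.resize(s[200:300,170:330],None,fx=5,fy=5,interpolation=cv2.INTER_CUBIC))
E
```

```text
time_s: 6.8
ee_pos: [0.5389, -0.1282, 0.1121]
eef_rot: [2.08, 2.353, 0.001]
force: [0.6, -0.9, -1.0]
grip_width: 0.606
gripper_force: 25.0
t 6.8 tcp [ 0.5389 -0.1282  0.1121] zaxis [ 0.0009 -0.0003 -1.    ] yaw 7.046232463541964 shift cm [ 0.1268 -0.0362  4.3098] twist 0.0008069087101154615 j7 0.024271894021347086
```

View pics/s4.png

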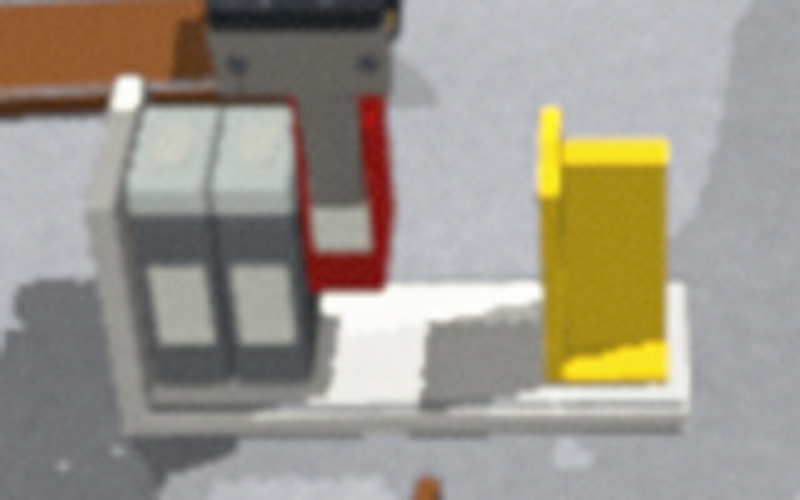

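The scene crop shows the red case's lower end at (348,290), entering the gap just clear of the front grey case, whose edge is at about x=305. I'll shift it 2 mm away and lower it.

```bash
python3 -m jog '{"translation":[[0.2,0,0],[0.2,0,1.2],[0.2,0,2.4],[0.2,0,3.6],[0.2,0,4.2],[0.2,0,4.5],[0.2,0,4.6],[0.2,0,4.6]],"twist":[0,0,0,0,0,0,0,0],"grip":[20,20,20,20,20,20,20,20]}'
python3 -c "
from h import *
rows(.5384,-.126,.064,np.radians(7))"
```

```text
time_s: 7.85
ee_pos: [0.5384, -0.1262, 0.0658]
eef_rot: [2.08, 2.353, 0.0]
force: [0.3, -0.4, -2.1]
grip_width: 0.607
gripper_force: 25.0
t 7.85 tcp [ 0.5384 -0.1262  0.0658] zaxis [ 0.0005 -0.0002 -1.    ] yaw 7.045960170983077 shift cm [0.0209 0.0011 0.1807] twist 0.0008021563084341654 j7 -0.018607207236665476
```

```bash
python3 -m jog '{"translation":[[0,0,0.1],[0,0,0.2],[0,0,0.2],[0,0,0.2]],"twist":[0,0,0,0],"grip":[20,20,20,20]}'
```

```text
time_s: 8.35
ee_pos: [0.5384, -0.1263, 0.0641]
eef_rot: [2.08, 2.353, -0.0]
force: [-2.4, 0.8, 5.9]
grip_width: 0.605
gripper_force: 25.0
```

```bash
python3 -m jog '{"translation":[[0,0,0],[0,0,0],[0,0,0],[0,0,0],[0,0,0],[0,0,0]],"twist":[0,0,0,0,0,0],"grip":[64,70,80,92,92,92]}' 5
python3 -m jog '{"translation":[[0,0,-1],[0,0,-3],[0,0,-6],[0,0,-10],[0,0,-13],[0,0,-15],[5,0,-18],[9,0,-18]],"twist":[0,0,0,0,0,0,0,0],"grip":[92,92,92,92,92,92,92,92]}'
python3 - <<'E'
from h import *
vision.snapshot("scene")
rows(.5256,-.0225,.25,np.radians(7))
i=vision.camera_info("wrist"); im=vision.snapshot("wrist"); s=vision.snapshot("scene")
cv2.imwrite("pics/w5.png",np.vstack([im[180:480],cv2.resize(s[200:300,170:330],(480,300),interpolation=cv2.INTER_CUBIC) if 0 else cv2.copyMakeBorder(cv2.resize(s[200:300,170:330],(480,300),interpolation=cv2.INTER_CUBIC),0,0,0,160,cv2.BORDER_CONSTANT)]))
E
```

```text
time_s: 9.1
ee_pos: [0.5382, -0.1262, 0.0635]
eef_rot: [-2.081, -2.354, 0.0]
force: [0.6, 0.6, 0.3]
grip_width: 0.925
gripper_force: 0.0
time_s: 10.1
ee_pos: [0.5285, -0.0351, 0.2476]
eef_rot: [2.077, 2.35, 0.006]
force: [-0.6, 0.3, -0.7]
grip_width: 0.924
gripper_force: 0.0
t 10.15 tcp [ 0.5269 -0.0288  0.2469] zaxis [ 0.0044  0.0021 -1.    ] yaw 7.477605680519887 shift cm [ 0.6463 -0.0496 -0.3126] twist 0.008335791651300273 j7 -0.04741998678785881
```

View pics/w5.png

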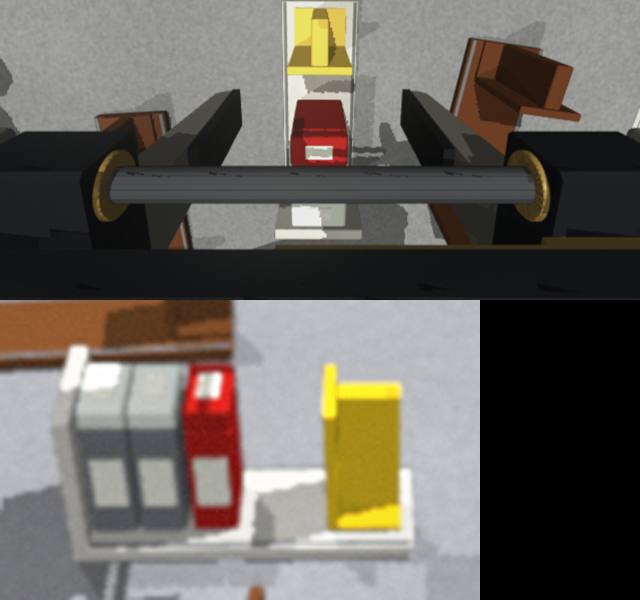

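The red case stands upright beside the grey pair, at (215,450) in the lower half. The stop is untouched at (362,455), and in the wrist view the fin is at (320,35). Next I'll go to the fin.

```bash
python3 -m jog '{"translation":[[0.6,0,2],[0.6,0,5],[0.6,0,7],[0.6,0,9],[0.6,0,11],[0.6,0,11],[0.6,0,11]],"twist":[0,0,0,0,0,0,0],"grip":[60,60,60,60,60,60,60]}'
python3 -c "
from h import *
rows(.5255,-.0224,.069,np.radians(7))"
```

```text
time_s: 11.12
ee_pos: [0.5271, -0.0316, 0.1345]
eef_rot: [2.081, 2.352, 0.001]
force: [-0.4, 0.3, 1.2]
grip_width: 0.601
gripper_force: 0.0
t 11.125 tcp [ 0.5271 -0.0316  0.1345] zaxis [ 0.0012 -0.0003 -1.    ] yaw 6.984040283492841 shift cm [ 0.9367 -0.0507  6.547 ] twist -0.0002785496007349231 j7 -0.14881278839391068
```

```bash
python3 -m jog '{"translation":[[0.9,0,0],[0.9,0,2],[0.9,0,4],[0.9,0,6],[0.9,0,6.5],[0.9,0,6.5]],"twist":[0,0,0,0,0,0],"grip":[60,60,60,60,60,60]}'
python3 -m jog '{"translation":[[0,0,0],[0,0,0],[0,0,0],[0,0,0],[0,0,0],[0,0,0],[0,0,0]],"twist":[0,0,0,0,0,0,0],"grip":[30,10,10,10,10,10,10]}' 15
python3 -c "
from h import *
rows(.5335,-.0869,.069,np.radians(7))"
```

```text
time_s: 11.88
ee_pos: [0.5256, -0.0216, 0.069]
eef_rot: [2.08, 2.354, 0.001]
force: [0.4, 0.3, 0.1]
grip_width: 0.6
gripper_force: 0.0
time_s: 12.75
ee_pos: [0.5257, -0.022, 0.0687]
eef_rot: [2.081, 2.353, 0.001]
force: [2.6, 0.2, 0.3]
grip_width: 0.174
gripper_force: 15.0
t 12.75 tcp [ 0.5257 -0.022   0.0687] zaxis [ 0.0008  0.0001 -1.    ] yaw 7.036197147889788 shift cm [-6.539  -0.0251 -0.0284] twist 0.0006317594105080815 j7 -0.23346499647442834
```

```bash
python3 -m jog '{"translation":[[-0.8,0,0],[-1.8,0,0],[-2.8,0,0],[-3.7,0,0],[-4.5,0,0],[-5.1,0,0],[-5.5,0,0],[-5.5,0,0]],"twist":[0,0,0,0,0,0,0,0],"grip":[10,10,10,10,10,10,10,10]}'
python3 -m jog '{"translation":[[-0.1,0,0],[-0.2,0,0],[-0.3,0,0],[-0.4,0,0],[-0.5,0,0],[-0.6,0,0],[-0.6,0,0]],"twist":[0,0,0,0,0,0,0],"grip":[10,10,10,10,10,10,10]}'
python3 -c "
from h import *
rows(.5335,-.0869,.069,np.radians(7))"
```

```text
time_s: 13.75
ee_pos: [0.5325, -0.0774, 0.0687]
eef_rot: [2.081, 2.352, 0.0]
force: [3.7, 0.8, 1.8]
grip_width: 0.172
gripper_force: 15.0
time_s: 14.62
ee_pos: [0.5331, -0.0822, 0.0687]
eef_rot: [2.08, 2.354, 0.001]
force: [3.6, 3.1, 1.8]
grip_width: 0.177
gripper_force: 15.0
t 14.625 tcp [ 0.5331 -0.0822  0.0687] zaxis [ 0.0006  0.0003 -1.    ] yaw 7.064495923165969 shift cm [-0.4744 -0.0144 -0.0289] twist 0.0011256662133594109 j7 -0.11545620666991688
```

```bash
python3 -m jog '{"translation":[[-0.1,0,0],[-0.2,0,0],[-0.3,0,0],[-0.3,0,0]],"twist":[0,0,0,0],"grip":[10,10,10,10]}'
python3 -m jog '{"translation":[[-0.1,0,0],[-0.2,0,0],[-0.2,0,0]],"twist":[0,0,0],"grip":[10,10,10]}'
```

```text
time_s: 15.12
ee_pos: [0.5334, -0.0848, 0.0687]
eef_rot: [-2.08, -2.354, -0.001]
force: [3.6, 4.2, 2.2]
grip_width: 0.174
gripper_force: 15.0
time_s: 15.5
ee_pos: [0.5336, -0.0865, 0.0687]
eef_rot: [-2.08, -2.354, -0.001]
force: [3.8, 4.6, 2.6]
grip_width: 0.175
gripper_force: 15.0
```

```bash
python3 -m jog '{"translation":[[-0.1,0,0],[-0.2,0,0],[-0.2,0,0]],"twist":[0,0,0],"grip":[10,10,10]}'
python3 - <<'E'
from h import *
s=vision.snapshot("scene"); cv2.imwrite("pics/s6.png",cv2.resize(s[200:300,170:330],None,fx=5,fy=5,interpolation=cv2.INTER_CUBIC))
E
```

```text
time_s: 15.88
ee_pos: [0.5337, -0.0877, 0.0687]
eef_rot: [-2.079, -2.354, -0.002]
force: [2.9, 6.6, 3.8]
grip_width: 0.172
gripper_force: 15.0
```

View pics/s6.png

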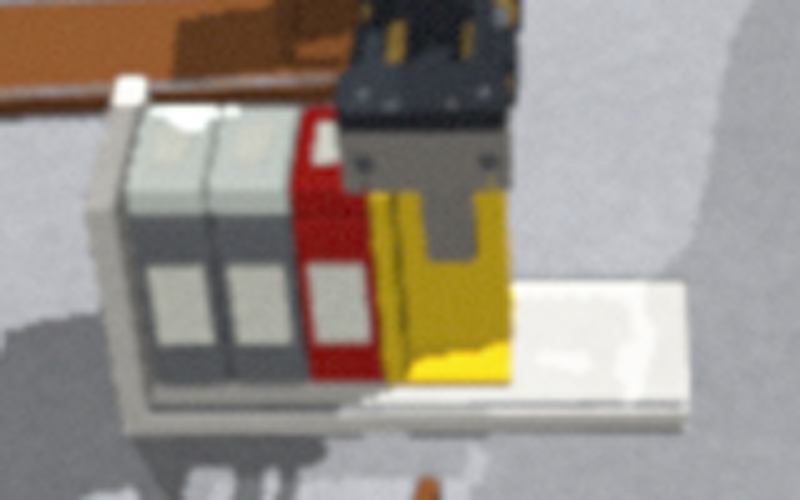

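The row looks closed: red at (335,300) sits between the front grey case and the yellow plate at (388,290). The force is starting to rise, so I'll press a little more to make sure it is snug.

```bash
python3 -m jog '{"translation":[[-0.1,0,0],[-0.2,0,0],[-0.2,0,0],[-0.2,0,0]],"twist":[0,0,0,0],"grip":[10,10,10,10]}'
python3 -m jog '{"translation":[[-0.1,0,0],[-0.1,0,0],[-0.1,0,0]],"twist":[0,0,0],"grip":[10,10,10]}'
```

```text
time_s: 16.42
ee_pos: [0.5337, -0.0878, 0.0687]
eef_rot: [-2.076, -2.354, -0.004]
force: [1.5, 9.3, 3.6]
grip_width: 0.175
gripper_force: 15.0
time_s: 16.8
ee_pos: [0.5337, -0.0879, 0.0687]
eef_rot: [-2.075, -2.354, -0.005]
force: [1.3, 11.3, 4.3]
grip_width: 0.17
gripper_force: 15.0
```

```bash
python3 -m jog '{"translation":[[0.1,0,0],[0.1,0,0],[0.1,0,0],[0.1,0,0],[0.1,0,0]],"twist":[0,0,0,0,0],"grip":[30,50,60,60,60]}'
python3 -m jog '{"translation":[[0,0,-1],[0,0,-3],[0,0,-6],[0,0,-10],[0,0,-14],[6,0,-18],[12,0,-18],[18,0,-18]],"twist":[0,0,0,0,0,0,0,0],"grip":[60,60,60,60,60,60,60,60]}'
python3 -m jog '{"translation":[[0,0,0],[0,0,0],[0,0,0]],"twist":[0,0,0],"grip":[60,60,60]}'
python3 - <<'E'
from h import *
t=vision.snapshot("top"); s=vision.snapshot("scene")
cv2.imwrite("pics/f.png",np.hstack([cv2.resize(s[190:300,170:270],(400,440),interpolation=cv2.INTER_CUBIC),cv2.resize(t[205:315,355:455],(400,440),interpolation=cv2.INTER_CUBIC)]))
i=vision.camera_info("top"); w=vision.camera_info("wrist"); wi=vision.snapshot("wrist")
for c in blobs(mask(t,"red"),(340,200,460,290)): print("red top",rect(i,c,.117))
for c in blobs(mask(wi,"red"),(200,200,450,420)): print("red wrist",rect(w,c,.117))
for c in blobs(mask(t,"white"),(400,200,460,290)): print("white",rect(i,c,.117))
for c in blobs(mask(t,"blue"),(150,250,210,300)): print("blue",rect(i,c,.105))
E
```

```text
time_s: 17.42
ee_pos: [0.5337, -0.0918, 0.0685]
eef_rot: [-2.081, -2.353, 0.001]
force: [0.0, 0.2, -0.4]
grip_width: 0.599
gripper_force: 0.0
time_s: 18.42
ee_pos: [0.5123, 0.0856, 0.2503]
eef_rot: [2.08, 2.351, 0.003]
force: [1.0, 0.6, 0.0]
grip_width: 0.6
gripper_force: 0.0
time_s: 18.8
ee_pos: [0.5125, 0.0823, 0.2485]
eef_rot: [2.084, 2.351, -0.001]
force: [-0.7, -0.7, -0.1]
grip_width: 0.598
gripper_force: 0.0
red top [ 539.1772 -134.3123   51.4763   27.5124    6.3393]
red wrist [ 536.6035 -114.9874   52.0538    1.2362    6.8748]
white [ 516.5133 -158.6976   26.3305   61.7608    6.6921]
blue [468.4496 324.9487  35.5959  52.9058  84.0859]
```

View pics/f.png

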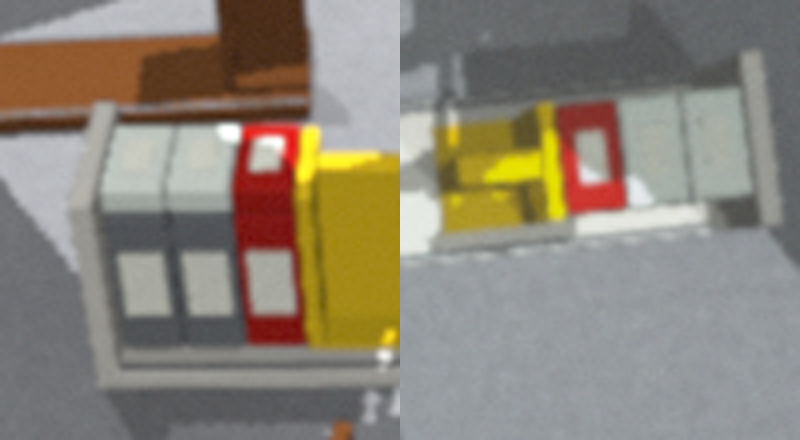

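Both views show a tight row: wall, two grey cases, red (at (590,155) in the right half), then the yellow plate at (550,160). The red case's x offset is about 0 mm and its yaw is within 1° of the grey cases. The blue case is unmoved.

```bash
python3 -c "
from station import job_done
print(job_done())"
```

```text
the job is handed in; nothing more can be done
None
```

The red case is filed upright in the rack, square and in line with the grey cases, the yellow stop is slid snug against it and released, the blue case was not moved, and the job was handed in at about 19 s.

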